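Take down the pile of edge-finishing things and put each in its own tray

TASK

Take the pile apart from the top, one thing at a time and without upsetting what is still standing below: the small steel anvil goes in the little square tray, the yellow round of beeswax in the small round dish, the blue sanding block in the oblong tray (along it) and the white pot of snaps in the large round dish. Each ends up lying flat, right way up, in the middle of its tray, inside the lip; leave the tape measure and the mallet where they are.

Things in the scene. Friction and masses are not known exactly. Their poses are not given: they have to be found in the camera images.
- anvil_mid (a point): centre (8 mm above its underside) of the snap-setting anvil, a round steel disc with a dark band, 30 mm in diameter, 16 mm high, about 70 g. On top of the pile at the start, standing on the beeswax. z points up.
- wax_mid (a point): centre (8 mm above its underside) of the yellow round of beeswax, 48 mm in diameter, 16 mm high, about 60 g. Lies on the sanding block at the start. z points up.
- block_mid (a point): centre (14 mm above its underside) of the blue sanding block, 85 mm along its x, 35 mm along its y, 28 mm high, about 50 g. Lies across the pot at the start. z points up.
- pot_mid (a point): centre (15.5 mm above its underside) of the white round pot of snap fasteners with a fixed lid, 31 mm high: body 65 mm in diameter up to 24 mm, lid 68 to 69 mm from there to the top; about 100 g. Bottom of the pile at the start, standing on the table; in the pile each thing sits within a few mm of the centre of the one below. z points up.
- anvil_tray_mid (a point): middle of the felt floor of the little square tray, the anvil's place: 46 by 46 mm inside the lip, sides along its x and y. All the trays and dishes are fixed to the table, of dark wood lined with grey felt: felt floor 4 mm above the table, lip 4 mm thick with its top 7 mm above the table (3 mm above the felt). 
- wax_dish_mid (a point): middle of the felt floor of the small round dish, the beeswax's place: 64 mm in diameter inside the lip. Floor and lip heights as for the square tray.
- block_tray_mid (a point): middle of the felt floor of the oblong tray, the sanding block's place: inside the lip 101 mm along its x, 51 mm along its y. Floor and lip heights as for the square tray.
- pot_dish_mid (a point): middle of the felt floor of the large round dish, the pot's place: 85 mm in diameter inside the lip. Floor and lip heights as for the square tray.
- tape: green tape measure lying loose on the table, 64 by 80 mm, 25 mm high, to be left alone; origin under its middle, on the table.
- mallet: white-headed mallet with wooden handle lying loose on the table, 242 mm long along its y (head, 90 mm wide along x, at -y), 52 mm high, to be left alone; origin on the table under the middle of its length.
Not all that is in view belongs to the job. There is more than one size of the part that bears pot_mid; the job needs the larger.

How it is judged:
By the outcome, as a careful person would: the job done as asked, in the order asked, and still so for the second after the job is handed in, with the robot touching nothing.
It also fails if it takes over 112 s, if anything falls off the work surface, if the arm or the gripper's body presses on something with over 40 N, if the wrist force passes 120 N, or if a joint passes its speed limit or range.

ROBOT

A 6-joint arm with a two-finger parallel gripper is mounted at the origin on a cart in front of the work surface, level with it; the furniture and walls round the work are solid. World frame = base frame: x ahead of the robot, y to its left, z up, the work surface at z = 0. Lengths are in m, angles in rad, forces in N, time in s.
With the tool pointing down it reaches from about 0.35 to 0.875 m from the base axis. Payload 15.5 kg.
Tool frame: the origin (TCP) lies midway between the tips of the shut fingers; the grasp point (between the pads) lies 19 mm behind it; z points along the fingers, y is the line along which they close (so a half turn about z gives the same grasp; the last joint's range is limited). The gripper opens to 85 mm and grips with 20 to 120 N. Pads are 22 mm wide; open, the fingers measure 114 mm over their backs; the gripper's body (76 mm by 85 mm) begins 54 mm behind the grasp point. The pads swing forward as they close: fully open they stand 13 mm farther back than shut.
Start: joints at [1.159, 0.494, 1.345, -0, 1.302, -0.096], TCP at [0.195, 0.594, 0.231] pointing down, gripper open.
Joint ranges: [-2.91, 2.91], [-0.82, 2.16], [0.22, 2.67], [-1.22, 4.37], [0.12, 2.79], [-3.08, 3.08]. Speed limits (rad/s): [1.89, 1.89, 2.57, 3.01, 3.01, 3.01].

INTERFACE

Orientations are given as a rotation vector (axis times angle).
In Python, from cell import status, optics, arm gives the robot as it stands.
- The arm moves only by the tool drive_tool, never from a script. Its arguments are lists of equal length, an entry for each row: "twist": the turn, a rotation vector about the tool's x, y, z normalised to -1 to 1, where 1 is 90 degrees, a list of three; "translation": the shift along the tool's x, y, z normalised to -1 to 1, where 1 is 100 mm, a list of three; "grip": the opening, from 0 (shut) to 1 (fully open). A call has exactly 5 rows; each row is the pose to reach, as a shift and turn from the pose commanded when the call began, along the tool's axes at that moment; what a row does not reach only later rows make up. A row lasts 1/10 s, in which the tool goes at most 50 mm and 8.59 degrees, less where a joint would pass 70% of its speed; a pose out of reach is approached as far as the arm can. A call with a number of a shift or a turn outside -1 to 1 is refused whole. A call with a gripper value outside its range is refused whole. The fingers move at their own pace and stop on an object; "force" is the grip in N (left out, the last holds). Time passes only in rows, so rows that repeat a pose let the fingers close, or fill a call up. It gives the time, the measured TCP pose, the force, the opening and the grip force at its end, in the units of the state.
- status.state(): the state, without advancing time (a new reading comes with each control period).
- optics.camera(name): name is "scene" or "top" or "wrist"; returns the picture (384x512x3 uint8, red, green, blue); there is no depth.
- optics.get_calibration(name): a dict with "mtx" (3x3 intrinsics, pixels), "k1" (the pictures are not rectified: a ray, as slopes to the right and down, at radius r is drawn at 1 + k1 r^2 times it, then the intrinsics apply), "extrinsics" (4x4, takes a point from world to camera coordinates). Camera axes: x right, y down, z forward; pixel columns grow to the right and rows downward; lengths in m; the calibration is good to about 2 mm. A picture is of the moment at which its call begins: read the wrist's pose just before it. get_calibration takes no time and is no camera call; for the wrist camera it gives the pose at the moment of the call.
- arm.close_job(): hands the job in; it is judged then, once.
The state is a dict: "t": time; "joint_pos": joint angles; "joint_vel": joint speeds; "tau": joint torques, N m; "position": TCP position; "ee_rot": TCP orientation; "wrist_force": force on the tool from outside, world axes, zero at the start; "moment": the same for the moment, N m; "opening": finger opening in m; "finger_force": force on a finger pad.
Only numpy, scipy, OpenCV 4.12 (cv2) and the standard library are available. Lean on these libraries where they do the work, as an engineer would, in place of code of your own. Each camera call takes 0.05 s, during which the arm holds its last target. There are 200 camera calls.

## Working session

There is one attempt and no reset: what is moved stays moved. The work goes in short steps, Python scripts to look and compute and a tool call to move; the robot and the scene stay as the last step left them, time stands still between calls to the robot, and variables do not carry over. Pictures are saved under pics/ and viewed, at most 17 in all, crops included, and the job is handed in when it is done.

Besides the shell and the picture viewer there is one more tool, called after "Emit:" as a command line: name --argument value ..., lists and objects as JSON in quotes. drive_tool: Moves the arm, as the interface text tells. Scaled input: -1 to 1 covers 100 mm each way for a shift and 90 degrees each way for a turn. Its arguments: {"type":"object","properties":{"twist":{"type":"array","items":{"type":"array","items":{"type":"number","minimum":-1,"maximum":1}}},"translation":{"type":"array","items":{"type":"array","items":{"type":"number","minimum":-1,"maximum":1}}},"grip":{"type":"array","items":{"type":"number"}},"force":{"type":"number"}},"required":["twist","translation","grip"]}

```bash
ls; mkdir -p pics; python3 - <<'E'
from cell import status, optics
import cv2
print(status.state())
for n in ("scene","top"):
    im=optics.camera(n); cv2.imwrite(f"pics/{n}0.png",im[:,:,::-1]); c=optics.get_calibration(n); print(n,c)
E
```

```text
pics
{'t': 0.0, 'joint_pos': array([ 1.15850144e+00,  4.94186812e-01,  1.34607601e+00,  1.74645281e-05,
        1.30250124e+00, -9.54950510e-02]), 'joint_vel': array([ 0.00097779, -0.00066999, -0.00077475,  0.00032601,  0.00035067,
        0.00102058]), 'tau': array([-5.50995057e-03, -8.82185125e+01, -3.83848965e+01, -5.61867837e-04,
        1.03478742e-02,  3.37975996e-05]), 'position': array([0.19456048, 0.59359863, 0.23071667]), 'ee_rot': array([-4.95507809e-01, -3.10195459e+00,  1.77423086e-03]), 'wrist_force': array([ 0.28633415, -1.19791566,  0.51545426]), 'moment': array([-0.01636119, -0.02294886,  0.03353491]), 'finger_force': 0.0, 'opening': 0.08521797851296072}
scene {'mtx': array([[408.70102662,   0.        , 251.02091679],
       [  0.        , 408.70102662, 190.78283845],
       [  0.        ,   0.        ,   1.        ]]), 'k1': -0.10221983508849403, 'extrinsics': array([[ 0.57087846, -0.82078924,  0.02007011, -0.04664621],
       [-0.50357647, -0.36934711, -0.78102078,  0.4906761 ],
       [ 0.64846629,  0.4357611 , -0.62418245,  0.46652805],
       [ 0.        ,  0.        ,  0.        ,  1.        ]])}
top {'mtx': array([[437.93862793,   0.        , 253.87058754],
       [  0.        , 437.93862793, 191.14648572],
       [  0.        ,   0.        ,   1.        ]]), 'k1': 0.04592070007915788, 'extrinsics': array([[-0.050587  , -0.99871724, -0.00219949,  0.34882867],
       [-0.97520312,  0.04987082, -0.21561953,  0.56708597],
       [ 0.21545263, -0.0087626 , -0.97647498,  0.82811086],
       [ 0.        ,  0.        ,  0.        ,  1.        ]])}
```

View pics/scene0.png

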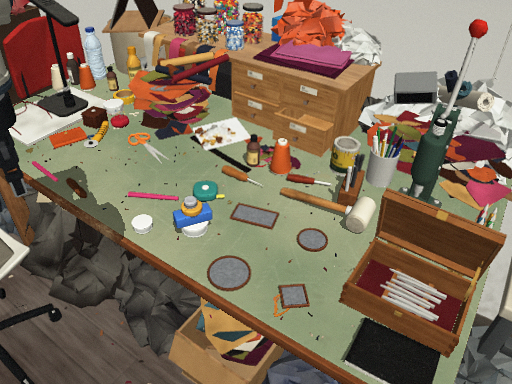

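View pics/top0.png

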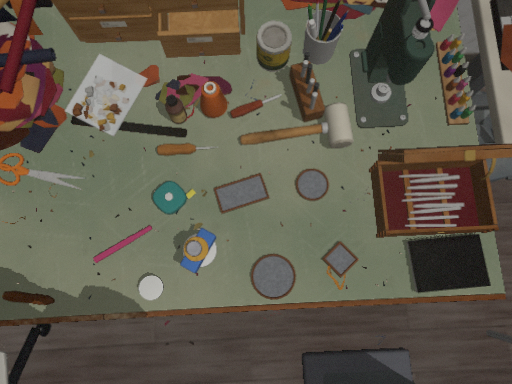

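```bash
cat > h.py <<'E'
import numpy as np, cv2
from cell import status, optics
from scipy.spatial.transform import Rotation as R
def ray(c,px):
    n=(np.linalg.inv(c["mtx"])@[px[0],px[1],1])[:2]; s=n.copy()
    for _ in range(20): s=n/(1+c["k1"]*(s@s))
    E=c["extrinsics"]; return -E[:3,:3].T@E[:3,3], E[:3,:3].T@np.r_[s,1]
def onz(c,px,z):
    o,d=ray(c,px); return o+d*(z-o[2])/d[2]
def tri(c1,p1,c2,p2):
    A=[];b=[]
    for c,p in((c1,p1),(c2,p2)):
        o,d=ray(c,p); d/=np.linalg.norm(d); M=np.eye(3)-np.outer(d,d); A.append(M); b.append(M@o)
    return np.linalg.lstsq(np.vstack(A),np.hstack(b),rcond=None)[0]
def proj(c,X):
    E=c["extrinsics"]; p=E[:3,:3]@X+E[:3,3]; s=p[:2]/p[2]; s=s*(1+c["k1"]*(s@s)); return (c["mtx"]@np.r_[s,1])[:2]
def go(target,yaw,pos=None,rot=None):
    "shift in tool axes (units of 100 mm) and turn (units of 90deg); yaw = direction of tool y in world, deg"
    s=status.state(); p=s["position"] if pos is None else pos; Rt=R.from_rotvec(s["ee_rot"])
    best=None
    for k in (0,180):
        y=np.radians(yaw+k); Y=np.array([np.cos(y),np.sin(y),0]);Z=np.array([0,0,-1.]);X=np.cross(Y,Z)
        v=(Rt.inv()*R.from_matrix(np.c_[X,Y,Z])).as_rotvec()
        if best is None or np.linalg.norm(v)<np.linalg.norm(best): best=v
    print("shift",np.round(Rt.inv().apply(np.array(target)-p)/.1,3),"turn",np.round(best/(np.pi/2),3))
E
python3 - <<'E'
from h import *
im={n:cv2.imread(f"pics/{n}0.png") for n in("scene","top")}
C={n:optics.get_calibration(n) for n in im}
seeds={"top":dict(sq=(340,259),small=(312,184),obl=(241,193),large=(273,276)),"scene":dict(sq=(293,295),small=(312,239),obl=(255,215),large=(228,272))}
for n in im:
    b=cv2.GaussianBlur(im[n],(3,3),0)
    for k,s in seeds[n].items():
        m=np.zeros((386,514),np.uint8)
        cv2.floodFill(b,m,s,0,(18,)*3,(18,)*3,4|cv2.FLOODFILL_FIXED_RANGE|cv2.FLOODFILL_MASK_ONLY|(255<<8))
        m=cv2.morphologyEx(m[1:-1,1:-1],cv2.MORPH_CLOSE,np.ones((5,5)))
        c=max(cv2.findContours(m,0,2)[0],key=cv2.contourArea)
        P=np.array([onz(C[n],q[0],.004)[:2] for q in c])*1000
        r=cv2.minAreaRect(P.astype(np.float32)); print(n,k,np.round(r[0],1),np.round(r[1],1),round(r[2],1), 'mean',P.mean(0).round(1))
a=cv2.resize(im["top"][170:310,110:310],None,fx=4,fy=4,interpolation=2)[:,:800]
cv2.imwrite("pics/ctop.png",a)
cv2.imwrite("pics/cscene.png",cv2.resize(im["scene"][170:245,125:225],None,fx=8,fy=8,interpolation=2))
E
```

```text
scene sq [443.1 147.8] [40.2 40. ] 41.1 mean [442.8 147.8]
scene small [605.1 193.5] [52.6 54.3] 65.2 mean [603.2 192.1]
scene obl [595.3 347.5] [41.9 94.6] 15.2 mean [594.  349.4]
scene large [414.9 289.6] [73.6 78. ] 35.9 mean [413.9 287.3]
top sq [443.3 146. ] [40.2 40.6] 41.3 mean [438.  142.8]
top small [605.4 192. ] [56.8 55.9] 87.0 mean [603.3 191.4]
top obl [595.1 347.1] [46.3 96.3] 15.9 mean [594.5 346.1]
top large [414.5 289. ] [78.2 77.5] 42.0 mean [417.5 288.5]
```

View pics/ctop.png

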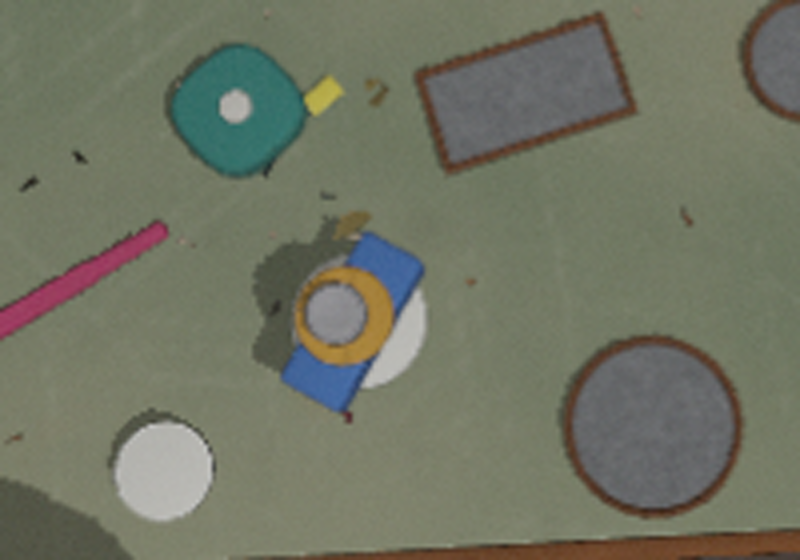

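View pics/cscene.png

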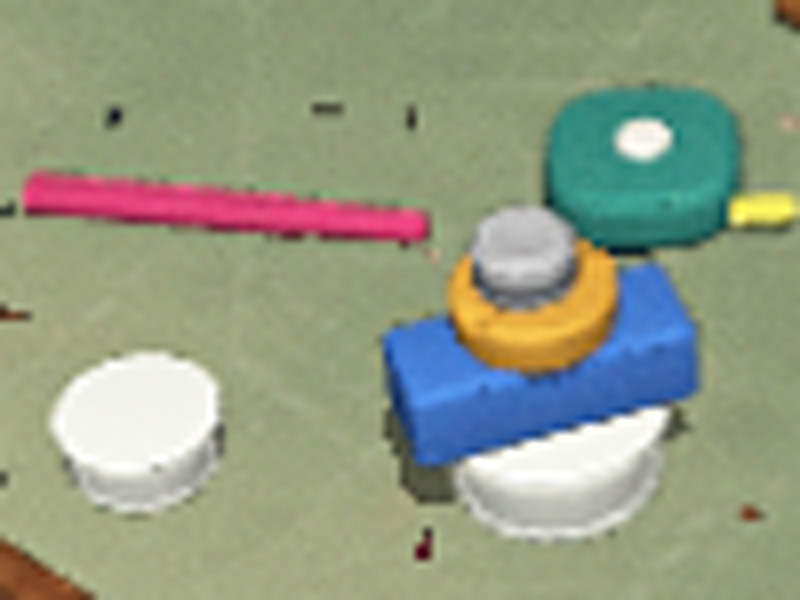

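```bash
python3 - <<'E'
from h import *
C={n:optics.get_calibration(n) for n in("scene","top")}
T=lambda x,y:((x+.5)/4-.5+110,(y+.5)/4-.5+170)
S=lambda x,y:((x+.5)/8-.5+125,(y+.5)/8-.5+170)
f=lambda v:np.round(v*1000,1)
print("anvil",f(onz(C["top"],T(336,313),.091)),f(onz(C["scene"],S(525,237),.091)))
print("wax",f(onz(C["top"],T(345,315),.075)),"edges scene L/R at .075",f(onz(C["scene"],S(452,292),.075)),f(onz(C["scene"],S(617,275),.075)))
q=[f(onz(C["top"],T(*p),.059)) for p in((365,232),(425,270),(345,412),(282,375))]; print("block",q)
print("block c",np.mean(q,0)); d=q[1]-q[2]+q[0]-q[3]; print("long yaw",np.degrees(np.arctan2(d[1],d[0])))
print("pot edge",f(onz(C["top"],T(427,322),.031)),f(onz(C["top"],T(372,388),.031)))
print("decoy diam",f(onz(C["top"],T(113,470),.031)-onz(C["top"],T(213,470),.031)))
a=onz(C["top"],T(336,313),.091)
g=np.degrees(np.arctan2(d[1],d[0]))+90
go([a[0],a[1],.15],g)
print(status.state()["joint_pos"].round(2))
E
```

```text
anvil [472.9 440.3  91. ] [473.5 439.8  91. ]
wax [473.2 438.1  75. ] edges scene L/R at .075 [457. 454.  75.] [490.  421.5  75. ]
block [array([515.5, 429.3,  59. ]), array([494.9, 399.9,  59. ]), array([427.6, 441.1,  59. ]), array([447. , 471.6,  59. ])]
block c [471.25  435.475  59.   ]
long yaw -31.58631123810785
pot edge [471.6 402.   31. ] [439.9 430.9  31. ]
decoy diam [ 2.7 49.7  0. ]
shift [-3.122 -0.589  0.808] turn [-0.001  0.     0.149]
[ 1.16  0.49  1.35 -0.    1.3  -0.1 ]
```

Emit:
drive_tool --translation '[[-0.4,-0.06,0],[-0.8,-0.12,0],[-1,-0.2,0],[-1,-0.2,0],[-1,-0.2,0]]' --twist '[[0,0,0],[0,0,0],[0,0,0],[0,0,0],[0,0,0]]' --grip '[1,1,1,1,1]'

```text
t: 0.6
position: [0.2835, 0.5436, 0.2311]
ee_rot: [-0.497, -3.102, 0.001]
wrist_force: [-0.3, 0.4, 0.1]
opening: 0.0854
finger_force: 0.0
```

Emit:
drive_tool --translation '[[-0.4,-0.06,0],[-0.8,-0.12,0],[-1,-0.2,0.1],[-1,-0.2,0.2],[-1,-0.2,0.2]]' --twist '[[0,0,0],[0,0,0],[0,0,0],[0,0,0],[0,0,0]]' --grip '[1,1,1,1,1]'

```text
t: 1.1
position: [0.3711, 0.4935, 0.2098]
ee_rot: [-0.495, -3.101, 0.003]
wrist_force: [-0.2, 0.5, 0.2]
opening: 0.0854
finger_force: 0.0
```

Emit:
drive_tool --translation '[[-0.4,-0.06,0.1],[-0.8,-0.12,0.2],[-1,-0.19,0.3],[-1,-0.19,0.4],[-1,-0.19,0.4]]' --twist '[[0,0,0],[0,0,0],[0,0,0],[0,0,0],[0,0,0]]' --grip '[0.65,0.65,0.65,0.65,0.65]'

```text
t: 1.6
position: [0.4599, 0.4449, 0.1701]
ee_rot: [-0.494, -3.101, 0.002]
wrist_force: [-0.3, 0.5, -0.4]
opening: 0.0555
finger_force: 0.0
```

Emit:
drive_tool --translation '[[-0.12,0,0.1],[-0.12,0,0.2],[-0.12,0,0.2],[-0.12,0,0.2],[-0.12,0,0.2]]' --twist '[[0,0,0.075],[0,0,0.149],[0,0,0.149],[0,0,0.149],[0,0,0.149]]' --grip '[0.65,0.65,0.65,0.65,0.65]'

```text
t: 2.1
position: [0.4723, 0.4415, 0.1522]
ee_rot: [0.848, 3.024, 0.001]
wrist_force: [0.6, 0.1, -0.2]
opening: 0.0556
finger_force: 0.0
```

```bash
python3 - <<'E'
from h import *
print(status.state()["position"],status.state()["opening"])
c=optics.get_calibration("wrist"); im=optics.camera("wrist"); cv2.imwrite("pics/w1.png",im[:,:,::-1])
for X in([.473,.440,.091],[.473,.438,.075],[.4713,.4355,.059]): print(proj(c,np.array(X)))
go([.473,.440,.0775],58.4)
E
```

```text
[0.47231519 0.44147367 0.15216254] 0.055593779822580375
[253.29733015 210.54041187]
[251.3108322  205.47778053]
[248.11226802 199.79160246]
shift [-0.011 -0.009  0.746] turn [0.001 0.    0.002]
```

View pics/w1.png

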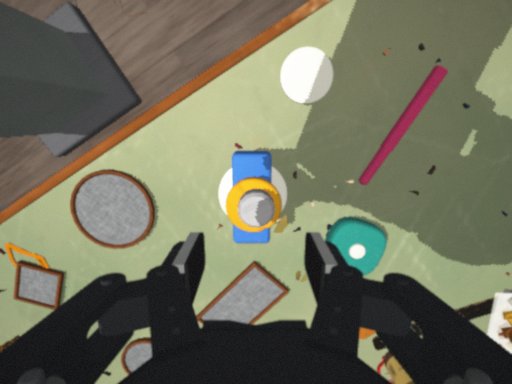

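```bash
python3 - <<'E'
from h import *
c=optics.get_calibration("wrist"); im=cv2.imread("pics/w1.png")
h=cv2.cvtColor(im,cv2.COLOR_BGR2HSV)[185:235,225:290]
m=((h[:,:,1]<50)&(h[:,:,2]>130)).astype(np.uint8)*255
wx=((h[:,:,0]>12)&(h[:,:,0]<28)&(h[:,:,1]>150)).astype(np.uint8)*255
n,l,st,ce=cv2.connectedComponentsWithStats(m); print(st,ce+[225,185])
k=np.argmin(np.linalg.norm(ce+[225,185]-[257,205],axis=1)); u=ce[k]+[225,185]
print(onz(c,u,.091))
cc=max(cv2.findContours(wx,0,2)[0],key=cv2.contourArea); e=cv2.minEnclosingCircle(cc);print(e, onz(c,np.array(e[0])+[225,185],.070))
E
```

```text
[[   0    0   65   50 2061]
 [   0    0    8   20   67]
 [  49    0   14   26  174]
 [  13    7   34   35  906]
 [   0   22    2    8    9]
 [   7   40    1   10   10]
 [   9   40    1    1    1]
 [  11   41    2    2    2]
 [  14   43    1    1    1]
 [  40   43    3    1    3]
 [  44   43    2    7    8]
 [  18   45    1    1    1]
 [  37   45    1    1    1]
 [  21   46    2    1    2]
 [  28   47    2    1    2]
 [  34   46    2    1    2]] [[257.12857836 211.41581756]
 [227.05970149 190.52238806]
 [282.64942529 193.91954023]
 [254.57064018 208.79139073]
 [225.11111111 210.77777778]
 [232.         229.5       ]
 [234.         225.        ]
 [236.5        226.5       ]
 [239.         228.        ]
 [266.         228.        ]
 [269.875      230.625     ]
 [243.         230.        ]
 [262.         230.        ]
 [246.5        231.        ]
 [253.5        232.        ]
 [259.5        231.        ]]
[0.4724419  0.44145395 0.091     ]
((28.302034378051758, 20.40375518798828), 27.431346893310547) [0.47536535 0.43845222 0.07      ]
```

Emit:
drive_tool --translation '[[0,0,0.3],[0,0,0.55],[0,0,0.7],[0,0,0.745],[0,0,0.745]]' --twist '[[0,0,0],[0,0,0],[0,0,0],[0,0,0],[0,0,0]]' --grip '[0.65,0.65,0.65,0.65,0.65]' --force 30

```text
t: 2.65
position: [0.4728, 0.4408, 0.0769]
ee_rot: [-0.853, -3.023, 0.0]
wrist_force: [-0.4, -0.3, 0.9]
opening: 0.0553
finger_force: 0.0
```

Emit:
drive_tool --translation '[[0,0,0],[0,0,0],[0,0,0],[0,0,0],[0,0,0]]' --twist '[[0,0,0],[0,0,0],[0,0,0],[0,0,0],[0,0,0]]' --grip '[0.5,0.4,0.3,0.2,0.2]'

```text
t: 3.15
position: [0.4736, 0.4414, 0.0779]
ee_rot: [0.854, 3.022, 0.003]
wrist_force: [0.5, 2.3, 6.9]
opening: 0.0278
finger_force: 29.5
```

Emit:
drive_tool --translation '[[0,0,0],[0,0,0],[0,0,-0.05],[0,0,-0.15],[0,0,-0.3]]' --twist '[[0,0,0],[0,0,0],[0,0,0],[0,0,0],[0,0,0]]' --grip '[0.2,0.2,0.2,0.2,0.2]'

```text
t: 3.65
position: [0.4724, 0.4403, 0.1072]
ee_rot: [-0.854, -3.022, 0.002]
wrist_force: [1.0, -0.2, -0.6]
opening: 0.0279
finger_force: 29.6
```

```bash
python3 - <<'E'
from h import *
s=status.state();print(s["position"],s["opening"],s["finger_force"],s["wrist_force"])
c=optics.get_calibration("wrist"); im=optics.camera("wrist"); cv2.imwrite("pics/w2.png",cv2.resize(im[100:340,120:390,::-1],None,fx=2,fy=2))
E
```

```text
[0.47239397 0.44028795 0.10723336] 0.027893616723439305 29.645611471496522 [ 1.02801572 -0.16652976 -0.62693808]
```

View pics/w2.png

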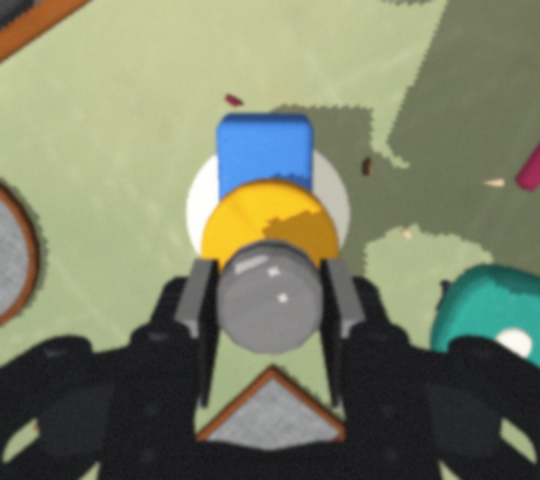

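```bash
python3 - <<'E'
from h import *
go([.4432,.147,.107],58.4)
E
```

```text
shift [-1.281 -2.667  0.028] turn [0.002 0.001 0.   ]
```

Emit:
drive_tool --translation '[[-0.1,-0.2,-0.1],[-0.21,-0.44,-0.1],[-0.31,-0.66,-0.1],[-0.43,-0.89,-0.1],[-0.43,-0.89,-0.1]]' --twist '[[0,0,0],[0,0,0],[0,0,0],[0,0,0],[0,0,0]]' --grip '[0.2,0.2,0.2,0.2,0.2]'

```text
t: 4.2
position: [0.4625, 0.3399, 0.1175]
ee_rot: [-0.857, -3.022, 0.001]
wrist_force: [0.2, -0.2, -1.0]
opening: 0.0278
finger_force: 29.8
```

Emit:
drive_tool --translation '[[-0.1,-0.2,0],[-0.21,-0.44,0],[-0.31,-0.66,0],[-0.43,-0.89,0],[-0.43,-0.89,0]]' --twist '[[0,0,0],[0,0,0],[0,0,0],[0,0,0],[0,0,0]]' --grip '[0.2,0.2,0.2,0.2,0.2]'

```text
t: 4.7
position: [0.4528, 0.2422, 0.1173]
ee_rot: [-0.857, -3.023, 0.001]
wrist_force: [0.6, 0.1, -0.4]
opening: 0.0275
finger_force: 29.8
```

Emit:
drive_tool --translation '[[-0.1,-0.2,0],[-0.21,-0.44,0.2],[-0.31,-0.66,0.4],[-0.42,-0.89,0.5],[-0.42,-0.89,0.5]]' --twist '[[0,0,0],[0,0,0],[0,0,0],[0,0,0],[0,0,0]]' --grip '[0.2,0.2,0.2,0.2,0.2]'

```text
t: 5.2
position: [0.4416, 0.1447, 0.066]
ee_rot: [-0.857, -3.021, 0.002]
wrist_force: [0.3, -0.6, -1.4]
opening: 0.0281
finger_force: 29.9
```

```bash
python3 - <<'E'
from h import *
s=status.state();print(s["position"],s["opening"],s["finger_force"],s["wrist_force"])
go([.4432,.147,.010],58.4)
c=optics.get_calibration("scene"); 
u=proj(c,s["position"]); print(u)
im=optics.camera("scene"); x,y=u.astype(int); im=im[y-45:y+45,x-60:x+60,::-1]; cv2.imwrite("pics/s2.png",cv2.resize(im,None,fx=6,fy=6,interpolation=2))
E
```

```text
[0.44160403 0.14466132 0.06597347] 0.028144724043417748 29.904483484569937 [ 0.26829572 -0.56535606 -1.35362541]
shift [-0.002  0.029  0.56 ] turn [-0.001 -0.001 -0.001]
[297.19383271 276.44241947]
```

View pics/s2.png

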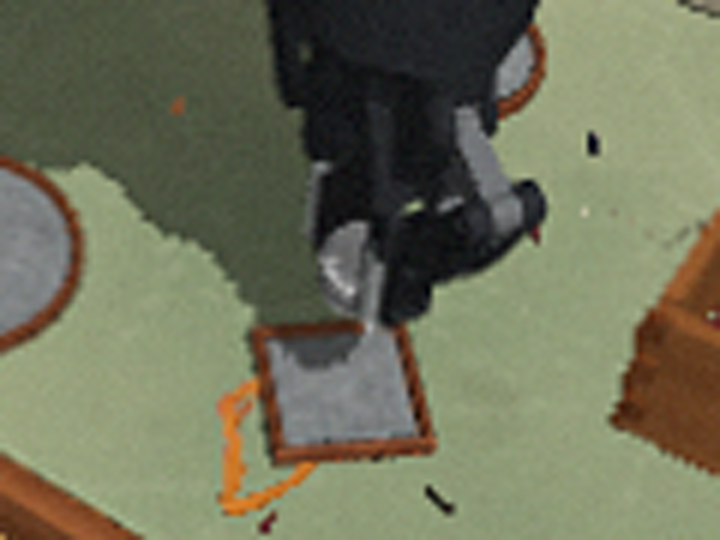

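```bash
python3 - <<'E'
from h import *
s=status.state();p=s["position"];Rt=R.from_rotvec(s["ee_rot"])
c=optics.get_calibration("wrist"); im=optics.camera("wrist"); cv2.imwrite("pics/w3.png",cv2.resize(im[190:290,190:320,::-1],None,fx=6,fy=6,interpolation=2))
E=c["extrinsics"]; print("cam pos in tool mm",Rt.inv().apply(-E[:3,:3].T@E[:3,3]-p)*1000, "axis",Rt.inv().apply(E[2,:3]))
a=np.linspace(0,2*np.pi,60)
for h in(13,-3):
  for tilt in(0,30,60,-30):
    q=np.array([proj(c,p+Rt.apply(np.array([0,0,-.005])+R.from_rotvec([0,np.radians(tilt),0]).apply([.015*np.cos(t),.015*np.sin(t),-(h-5)/1000]))) for t in a])
    print(h,tilt,"bbox in crop",((q.min(0)-[190,190])*6).round(),((q.max(0)-[190,190])*6).round())
for z in(0,-19): print([((proj(c,p+Rt.apply([x,y,z/1000]))-[190,190])*6).round() for y in(-.014,.014) for x in(-.011,.011)])
E
```

```text
cam pos in tool mm [  69.36908688   -0.31789437 -142.74058705] axis [-2.75054181e-01  7.51313553e-04  9.61428434e-01]
13 0 bbox in crop [217. 228.] [560. 536.]
13 30 bbox in crop [219. 326.] [558. 504.]
13 60 bbox in crop [223. 433.] [554. 435.]
13 -30 bbox in crop [217. 170.] [560. 518.]
-3 0 bbox in crop [233. 162.] [543. 445.]
-3 30 bbox in crop [231. 174.] [545. 360.]
-3 60 bbox in crop [227. 238.] [550. 274.]
-3 -30 bbox in crop [233. 196.] [543. 510.]
[array([244., 424.]), array([238., 213.]), array([532., 424.]), array([538., 213.])]
[array([226., 536.]), array([218., 301.]), array([551., 535.]), array([559., 301.])]
```

View pics/w3.png

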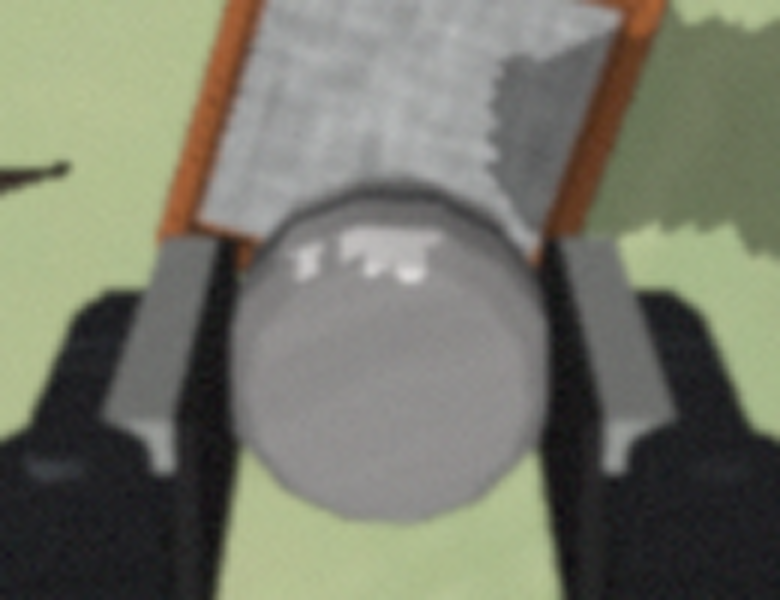

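Emit:
drive_tool --translation '[[0,0.03,0.2],[0,0.03,0.4],[0,0.03,0.5],[0,0.03,0.55],[0,0.03,0.575]]' --twist '[[0,0,0],[0,0,0],[0,0,0],[0,0,0],[0,0,0]]' --grip '[0.2,0.2,0.2,0.2,0.2]'

```text
t: 5.8
position: [0.444, 0.1492, 0.0093]
ee_rot: [0.854, 3.023, 0.0]
wrist_force: [0.2, -0.1, -0.9]
opening: 0.0276
finger_force: 29.9
```

Emit:
drive_tool --translation '[[0,0,0],[0,0,0],[0,0,0],[0,0,0],[0,0,0]]' --twist '[[0,0,0],[0,0,0],[0,0,0],[0,0,0],[0,0,0]]' --grip '[0.2,0.35,0.45,0.55,0.65]'

```text
t: 6.3
position: [0.4438, 0.1487, 0.0095]
ee_rot: [0.854, 3.023, 0.0]
wrist_force: [-0.0, -1.1, -0.6]
opening: 0.0555
finger_force: 0.0
```

Emit:
drive_tool --translation '[[0,0,-0.2],[0,0,-0.5],[0,0,-0.9],[0,0,-0.9],[0,0,-0.9]]' --twist '[[0,0,0],[0,0,0],[0,0,0],[0,0,0],[0,0,0]]' --grip '[0.8,0.8,0.8,0.8,0.8]'

```text
t: 6.8
position: [0.4442, 0.1488, 0.1001]
ee_rot: [0.854, 3.021, 0.002]
wrist_force: [0.6, 0.4, 0.2]
opening: 0.068
finger_force: 0.0
```

```bash
python3 - <<'E'
from h import *
s=status.state();print(s["position"],s["opening"],s["wrist_force"])
c=optics.get_calibration("wrist"); im=optics.camera("wrist"); cv2.imwrite("pics/w4.png",cv2.resize(im[100:300,110:390,::-1],None,fx=2,fy=2,interpolation=2))
h=cv2.cvtColor(im,cv2.COLOR_RGB2HSV)
for X in([.4432,.147,.004],[.4432,.147,.020]): print((proj(c,np.array(X))-[110,100])*2)
go([.475,.439,.13],58.4)
E
```

```text
[0.4441706  0.14876732 0.10008676] 0.06797543376894445 [0.56074035 0.41505557 0.17197004]
[284.18229079 192.89963309]
[283.96993461 203.43712179]
shift [ 1.252  2.638 -0.307] turn [0. 0. 0.]
```

View pics/w4.png

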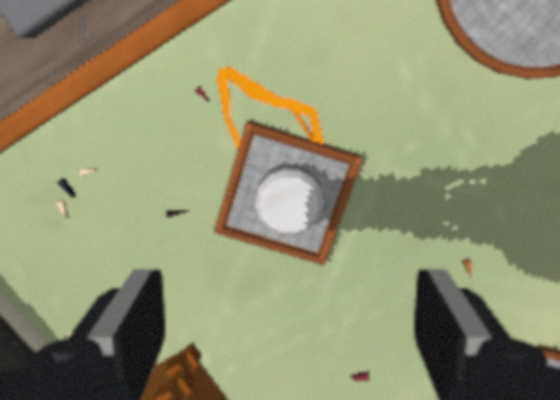

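Emit:
drive_tool --translation '[[0.1,0.2,-0.1],[0.21,0.44,-0.2],[0.31,0.66,-0.3],[0.42,0.88,-0.3],[0.42,0.88,-0.3]]' --twist '[[0,0,0],[0,0,0],[0,0,0],[0,0,0],[0,0,0]]' --grip '[0.85,0.85,0.85,0.85,0.85]'

```text
t: 7.35
position: [0.4539, 0.2478, 0.1283]
ee_rot: [-0.852, -3.023, -0.0]
wrist_force: [1.1, 0.2, -0.2]
opening: 0.0729
finger_force: 0.0
```

Emit:
drive_tool --translation '[[0.1,0.2,0],[0.21,0.44,0],[0.31,0.66,0],[0.42,0.88,0],[0.42,0.88,0]]' --twist '[[0,0,0],[0,0,0],[0,0,0],[0,0,0],[0,0,0]]' --grip '[0.85,0.85,0.85,0.85,0.85]'

```text
t: 7.85
position: [0.4641, 0.3442, 0.1279]
ee_rot: [-0.852, -3.023, 0.001]
wrist_force: [0.1, -0.6, 0.3]
opening: 0.0723
finger_force: 0.0
```

Emit:
drive_tool --translation '[[0.1,0.2,0],[0.21,0.44,0],[0.31,0.66,0],[0.41,0.88,0],[0.41,0.88,0]]' --twist '[[0,0,0],[0,0,0],[0,0,0],[0,0,0],[0,0,0]]' --grip '[0.85,0.85,0.85,0.85,0.85]'

```text
t: 8.35
position: [0.4753, 0.4401, 0.1279]
ee_rot: [-0.852, -3.023, 0.001]
wrist_force: [0.3, -0.5, 0.1]
opening: 0.0723
finger_force: 0.0
```

```bash
cat >> h.py <<'E'
def blob(c,im,lo,hi,z,near):
    "min-area rect of the HSV-masked blob nearest to pixel 'near', cast on plane z"
    m=cv2.inRange(cv2.cvtColor(im,cv2.COLOR_RGB2HSV),lo,hi); m=cv2.morphologyEx(m,cv2.MORPH_OPEN,np.ones((3,3)))
    cs=[k for k in cv2.findContours(m,0,2)[0] if cv2.contourArea(k)>150]
    k=min(cs,key=lambda k:np.linalg.norm(k.reshape(-1,2).mean(0)-near))
    P=np.array([onz(c,q[0],z)[:2] for q in k])*1000; r=cv2.minAreaRect(P.astype(np.float32))
    print("rect",np.round(r[0],1),np.round(r[1],1),round(r[2],1),"circ",np.round(np.hstack([*cv2.minEnclosingCircle(P.astype(np.float32))]),1)); return k
E
python3 - <<'E'
from h import *
s=status.state();print(s["position"],s["opening"])
c=optics.get_calibration("wrist"); im=optics.camera("wrist"); cv2.imwrite("pics/w5.png",im[:,:,::-1])
n=proj(c,np.array([.474,.439,.075])); print(n)
blob(c,im,(14,140,140),(30,255,255),.075,n)
blob(c,im,(100,120,60),(125,255,255),.059,n)
go([.474,.439,.056],58.4)
E
```

```text
[0.47533238 0.44011163 0.12794469] 0.07233509700146376
[252.3870821  211.73293036]
rect [473.5 439.7] [46.1 46.9] 39.4 circ [473.3 439.5  23.8]
rect [502.1 419.7] [33.4 13.9] 55.2 circ [500.8 420.2  17.3]
shift [ 0.01  -0.001  0.719] turn [-0.001 -0.     0.001]
```

Emit:
drive_tool --translation '[[0.01,0,0.3],[0.01,0,0.55],[0.01,0,0.67],[0.01,0,0.715],[0.01,0,0.715]]' --twist '[[0,0,0],[0,0,0],[0,0,0],[0,0,0],[0,0,0]]' --grip '[0.85,0.85,0.85,0.85,0.85]' --force 25

```text
t: 8.9
position: [0.4746, 0.4389, 0.0577]
ee_rot: [-0.855, -3.023, 0.001]
wrist_force: [-0.5, 0.3, -0.1]
opening: 0.0727
finger_force: 0.0
```

Emit:
drive_tool --translation '[[0,0,0],[0,0,0],[0,0,0],[0,0,0],[0,0,0]]' --twist '[[0,0,0],[0,0,0],[0,0,0],[0,0,0],[0,0,0]]' --grip '[0.75,0.65,0.55,0.45,0.45]'

```text
t: 9.4
position: [0.4748, 0.4397, 0.0587]
ee_rot: [0.854, 3.023, 0.001]
wrist_force: [-0.5, -1.6, 9.3]
opening: 0.0448
finger_force: 24.5
```

Emit:
drive_tool --translation '[[0,0,0],[0,0,0],[0,0,-0.05],[0,0,-0.2],[0,0,-0.4]]' --twist '[[0,0,0],[0,0,0],[0,0,0],[0,0,0],[0,0,0]]' --grip '[0.45,0.45,0.45,0.45,0.45]'

```text
t: 9.9
position: [0.4742, 0.4394, 0.0985]
ee_rot: [-0.854, -3.022, 0.001]
wrist_force: [0.2, 0.1, 0.3]
opening: 0.0448
finger_force: 25.7
```

```bash
python3 - <<'E'
from h import *
s=status.state();print(s["position"],s["opening"],s["finger_force"])
c=optics.get_calibration("wrist"); im=optics.camera("wrist"); cv2.imwrite("pics/w6.png",im[60:330,100:410,::-1])
n=proj(c,s["position"]+[0,0,.018]); blob(c,im,(14,120,100),(30,255,255),s["position"][2]+.018,n)
go([.6052,.1928,.10],58.4)
E
```

```text
[0.47416305 0.43937034 0.09849565] 0.04481816654925416 25.74666105414508
rect [471.5 440.9] [44.2 48.6] 58.5 circ [471.8 441.   24.7]
shift [-2.401 -1.433  0.022] turn [0.002 0.001 0.   ]
```

View pics/w6.png

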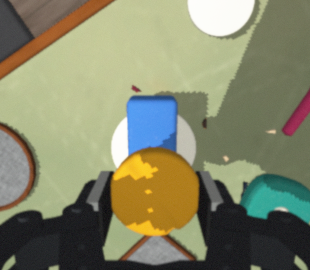

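Emit:
drive_tool --translation '[[-0.2,-0.12,0],[-0.4,-0.24,0],[-0.6,-0.36,0],[-0.8,-0.477,0],[-0.805,-0.477,0]]' --twist '[[0,0,0],[0,0,0],[0,0,0],[0,0,0],[0,0,0]]' --grip '[0.45,0.45,0.45,0.45,0.45]'

```text
t: 10.45
position: [0.5196, 0.3549, 0.0987]
ee_rot: [0.857, 3.021, 0.0]
wrist_force: [-1.1, 0.2, -0.7]
opening: 0.0448
finger_force: 25.8
```

Emit:
drive_tool --translation '[[-0.2,-0.12,0],[-0.4,-0.24,0],[-0.6,-0.36,0],[-0.8,-0.477,0],[-0.805,-0.477,0]]' --twist '[[0,0,0],[0,0,0],[0,0,0],[0,0,0],[0,0,0]]' --grip '[0.45,0.45,0.45,0.45,0.45]'

```text
t: 10.95
position: [0.563, 0.2726, 0.0985]
ee_rot: [0.857, 3.021, 0.001]
wrist_force: [-0.2, 0.9, -0.5]
opening: 0.0447
finger_force: 25.8
```

Emit:
drive_tool --translation '[[-0.2,-0.12,0],[-0.4,-0.24,0],[-0.6,-0.36,0.2],[-0.8,-0.477,0.4],[-0.805,-0.477,0.5]]' --twist '[[0,0,0],[0,0,0],[0,0,0],[0,0,0],[0,0,0]]' --grip '[0.45,0.45,0.45,0.45,0.45]'

```text
t: 11.45
position: [0.606, 0.19, 0.0469]
ee_rot: [-0.857, -3.022, 0.001]
wrist_force: [0.8, 0.3, -0.2]
opening: 0.0447
finger_force: 25.8
```

```bash
python3 - <<'E'
from h import *
s=status.state();print(s["position"],s["opening"],s["finger_force"])
go([.6064,.1923,.0060],58.4)
E
```

```text
[0.60596477 0.19001538 0.04687957] 0.04466412077574786 25.80825864773942
shift [0.008 0.022 0.409] turn [-0.    -0.    -0.001]
```

Emit:
drive_tool --translation '[[0.01,0.02,0.15],[0.01,0.02,0.3],[0.01,0.02,0.37],[0.01,0.02,0.4],[0.01,0.02,0.405]]' --twist '[[0,0,0],[0,0,0],[0,0,0],[0,0,0],[0,0,0]]' --grip '[0.45,0.45,0.45,0.45,0.45]'

```text
t: 11.95
position: [0.6054, 0.1939, 0.0071]
ee_rot: [-0.853, -3.023, 0.0]
wrist_force: [0.2, 0.3, -0.2]
opening: 0.0449
finger_force: 25.8
```

Emit:
drive_tool --translation '[[0,0,0],[0,0,0],[0,0,0],[0,0,0],[0,0,0]]' --twist '[[0,0,0],[0,0,0],[0,0,0],[0,0,0],[0,0,0]]' --grip '[0.45,0.55,0.65,0.7,0.75]'

```text
t: 12.45
position: [0.6057, 0.1935, 0.0075]
ee_rot: [0.854, 3.023, 0.0]
wrist_force: [-0.1, -0.3, 0.1]
opening: 0.0641
finger_force: 0.0
```

Emit:
drive_tool --translation '[[0,0,-0.2],[0,0,-0.5],[0,0,-1],[0,0,-1],[0,0,-1]]' --twist '[[0,0,0],[0,0,0],[0,0,0],[0,0,0],[0,0,0]]' --grip '[0.8,0.8,0.8,0.8,0.8]'

```text
t: 12.95
position: [0.6063, 0.1936, 0.1087]
ee_rot: [0.854, 3.021, 0.002]
wrist_force: [-0.5, -0.3, -0.9]
opening: 0.0685
finger_force: 0.0
```

```bash
python3 - <<'E'
from h import *
s=status.state();print(s["position"],s["opening"],s["wrist_force"])
c=optics.get_calibration("wrist"); im=optics.camera("wrist"); cv2.imwrite("pics/w7.png",im[60:330,100:410,::-1])
n=proj(c,np.array([.605,.193,.02])); blob(c,im,(14,120,100),(30,255,255),.02,n)
# lip (brown) outline of small dish on z=.007
m=cv2.inRange(cv2.cvtColor(im,cv2.COLOR_RGB2HSV),(4,90,50),(14,255,200)); 
cs=[k for k in cv2.findContours(m,0,2)[0] if cv2.contourArea(k)>200]
for k in cs:
    P=np.array([onz(c,q[0],.007)[:2] for q in k])*1000; print(cv2.minEnclosingCircle(P.astype(np.float32)))
t=optics.camera("top"); c=optics.get_calibration("top"); print("block"); blob(c,t,(100,120,60),(125,255,255),.059,proj(c,np.array([.471,.436,.059])))
go([.471,.436,.11],58.4)
E
```

```text
[0.6062631  0.19364095 0.10869526] 0.06845170698980062 [-0.51919607 -0.26965151 -0.90896069]
rect [604.7 193.9] [47.6 47.4] 83.9 circ [605.1 194.3  24.3]
((702.6746826171875, -41.35408020019531), 30.19386863708496)
((858.765625, 219.00479125976562), 35.560302734375)
((683.7451171875, -47.66804504394531), 48.640960693359375)
((756.824462890625, 183.18080139160156), 19.64621925354004)
((575.8167724609375, -13.745893478393555), 16.96198272705078)
((787.3516235351562, 335.5456237792969), 31.862916946411133)
((795.8489379882812, 380.44189453125), 20.88283348083496)
((530.6520385742188, -12.857345581054688), 27.15468978881836)
((606.262939453125, 192.9864044189453), 35.34703826904297)
((538.7000732421875, 34.743900299072266), 78.79792785644531)
((444.5607604980469, 147.9359588623047), 36.845550537109375)
((595.2615356445312, 346.3091735839844), 60.319068908691406)
block
rect [471.6 436.2] [35.5 82.1] 58.5 circ [471.8 436.9  42.4]
shift [ 2.412  1.366 -0.033] turn [-0. -0.  0.]
```

Emit:
drive_tool --translation '[[0.2,0.12,0],[0.4,0.23,0],[0.6,0.34,0],[0.8,0.455,0],[0.805,0.455,0]]' --twist '[[0,0,0],[0,0,0],[0,0,0],[0,0,0],[0,0,0]]' --grip '[0.8,0.8,0.8,0.8,0.8]'

```text
t: 13.55
position: [0.5587, 0.2761, 0.1059]
ee_rot: [-0.851, -3.022, 0.002]
wrist_force: [0.7, -0.8, 0.0]
opening: 0.0683
finger_force: 0.0
```

Emit:
drive_tool --translation '[[0.2,0.12,0],[0.4,0.23,0],[0.6,0.34,0],[0.8,0.455,0],[0.805,0.455,0]]' --twist '[[0,0,0],[0,0,0],[0,0,0],[0,0,0],[0,0,0]]' --grip '[0.8,0.8,0.8,0.8,0.8]'

```text
t: 14.05
position: [0.5146, 0.3566, 0.1062]
ee_rot: [-0.851, -3.022, 0.002]
wrist_force: [1.1, 0.2, -0.0]
opening: 0.0688
finger_force: 0.0
```

Emit:
drive_tool --translation '[[0.2,0.12,0],[0.4,0.23,0],[0.6,0.34,0],[0.8,0.455,0],[0.805,0.455,0]]' --twist '[[0,0,0],[0,0,0],[0,0,0],[0,0,0],[0,0,0]]' --grip '[0.8,0.8,0.8,0.8,0.8]'

```text
t: 14.55
position: [0.4704, 0.4372, 0.1064]
ee_rot: [-0.852, -3.023, 0.001]
wrist_force: [0.5, -0.9, -0.7]
opening: 0.0685
finger_force: 0.0
```

```bash
python3 - <<'E'
from h import *
s=status.state();print(s["position"],s["opening"])
c=optics.get_calibration("wrist"); im=optics.camera("wrist")
n=proj(c,np.array([.471,.436,.059])); blob(c,im,(100,120,60),(125,255,255),.059,n)
blob(c,im,(0,0,190),(179,45,255),.031,proj(c,np.array([.471,.436,.031])))
go([.4715,.4362,.032],58.4)
E
```

```text
[0.47035214 0.43721916 0.10640574] 0.06848651375066286
rect [471.7 438.4] [33.3 85.2] 58.1 circ [471.3 438.1  44.5]
rect [461.2 413.9] [14.2 52.2] 58.6 circ [464.2 418.7  26.1]
shift [-0.005  0.005  0.744] turn [-0.001 -0.     0.001]
```

Emit:
drive_tool --translation '[[0,0.005,0.3],[0,0.005,0.55],[0,0.005,0.68],[0,0.005,0.735],[0,0.005,0.735]]' --twist '[[0,0,0],[0,0,0],[0,0,0],[0,0,0],[0,0,0]]' --grip '[0.8,0.8,0.8,0.8,0.8]' --force 25

```text
t: 15.1
position: [0.4717, 0.436, 0.0334]
ee_rot: [-0.855, -3.023, 0.001]
wrist_force: [-0.6, 0.4, -0.4]
opening: 0.0681
finger_force: 0.0
```

Emit:
drive_tool --translation '[[0,0,0],[0,0,0],[0,0,0],[0,0,0],[0,0,0]]' --twist '[[0,0,0],[0,0,0],[0,0,0],[0,0,0],[0,0,0]]' --grip '[0.7,0.6,0.5,0.4,0.3]'

```text
t: 15.6
position: [0.4718, 0.4369, 0.0345]
ee_rot: [0.854, 3.023, 0.001]
wrist_force: [-1.4, -0.2, 5.9]
opening: 0.0344
finger_force: 24.7
```

Emit:
drive_tool --translation '[[0,0,0],[0,0,0],[0,0,-0.05],[0,0,-0.2],[0,0,-0.4]]' --twist '[[0,0,0],[0,0,0],[0,0,0],[0,0,0],[0,0,0]]' --grip '[0.3,0.3,0.3,0.3,0.3]'

```text
t: 16.1
position: [0.4711, 0.4364, 0.0745]
ee_rot: [-0.854, -3.023, 0.002]
wrist_force: [0.3, 1.0, 1.1]
opening: 0.0347
finger_force: 25.3
```

```bash
python3 - <<'E'
from h import *
s=status.state();print(s["position"],s["opening"],s["finger_force"])
c=optics.get_calibration("wrist"); im=optics.camera("wrist"); cv2.imwrite("pics/w8.png",im[60:330,100:410,::-1])
z=s["position"][2]+.025
n=proj(c,np.r_[s["position"][:2],z]); blob(c,im,(100,100,40),(125,255,255),z,n)
t=optics.camera("top");cv2.imwrite("pics/t8.png",t[:,:,::-1])
# tray yaw
go([.5953,.3467,.073],15.5)
E
```

```text
[0.47112651 0.43637917 0.07449417] 0.034650156823499596 25.25885671377182
rect [466.1 439.2] [34.7 80.1] 58.8 circ [465.2 439.   41.2]
shift [-1.52  -0.135  0.044] turn [ 0.003 -0.     0.477]
```

View pics/w8.png

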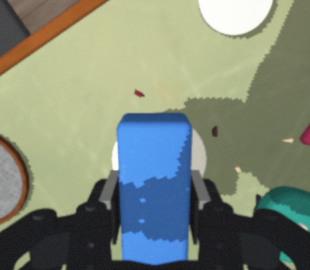

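Emit:
drive_tool --translation '[[-0.2,-0.02,0],[-0.4,-0.04,0],[-0.6,-0.05,0],[-0.76,-0.07,0],[-0.76,-0.07,0]]' --twist '[[0,0,0],[0,0,0],[0,0,0],[0,0,0],[0,0,0]]' --grip '[0.3,0.3,0.3,0.3,0.3]'

```text
t: 16.7
position: [0.5348, 0.3891, 0.0736]
ee_rot: [0.858, 3.022, 0.0]
wrist_force: [-0.6, 0.5, -0.5]
opening: 0.0347
finger_force: 25.3
```

Emit:
drive_tool --translation '[[-0.2,-0.02,0],[-0.4,-0.04,0],[-0.6,-0.05,0],[-0.76,-0.065,0],[-0.76,-0.065,0]]' --twist '[[0,0,0.09],[0,0,0.18],[0,0,0.27],[0,0,0.36],[0,0,0.44]]' --grip '[0.3,0.3,0.3,0.3,0.3]'

```text
t: 17.2
position: [0.5955, 0.3443, 0.0736]
ee_rot: [1.837, 2.548, 0.0]
wrist_force: [-0.4, 0.7, -0.5]
opening: 0.0345
finger_force: 25.3
```

Emit:
drive_tool --translation '[[0,0,0],[0,0,0.1],[0,0,0.2],[0,0,0.2],[0,0,0.2]]' --twist '[[0,0,0.037],[0,0,0.037],[0,0,0.037],[0,0,0.037],[0,0,0.037]]' --grip '[0.3,0.3,0.3,0.3,0.3]'

```text
t: 17.7
position: [0.5935, 0.3455, 0.0531]
ee_rot: [-1.9, -2.501, 0.002]
wrist_force: [0.1, 1.0, -0.0]
opening: 0.0345
finger_force: 25.3
```

```bash
python3 - <<'E'
from h import *
s=status.state();print(s["position"],s["opening"],s["finger_force"])
go([.5953,.3467,.009],15.5)
c=optics.get_calibration("wrist"); im=optics.camera("wrist"); cv2.imwrite("pics/w9.png",im[60:330,100:410,::-1])
E
```

```text
[0.59352819 0.34548311 0.05309152] 0.034525895267608304 25.286216139793396
shift [0.007 0.021 0.441] turn [-0.001  0.     0.001]
```

View pics/w9.png

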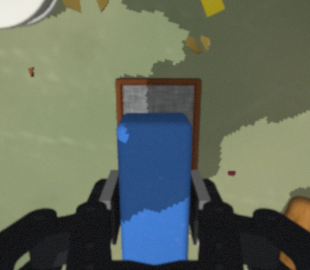

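Emit:
drive_tool --translation '[[0.005,0.02,0.15],[0.005,0.02,0.3],[0.005,0.02,0.39],[0.005,0.02,0.42],[0.005,0.02,0.44]]' --twist '[[0,0,0],[0,0,0],[0,0,0],[0,0,0],[0,0,0]]' --grip '[0.3,0.3,0.3,0.3,0.3]'

```text
t: 18.25
position: [0.5955, 0.3465, 0.0091]
ee_rot: [-1.901, -2.501, 0.001]
wrist_force: [-0.1, 0.7, 0.4]
opening: 0.0343
finger_force: 25.3
```

Emit:
drive_tool --translation '[[0,0,0],[0,0,0],[0,0,0],[0,0,0],[0,0,0]]' --twist '[[0,0,0],[0,0,0],[0,0,0],[0,0,0],[0,0,0]]' --grip '[0.3,0.4,0.5,0.6,0.65]'

```text
t: 18.75
position: [0.5959, 0.3467, 0.0101]
ee_rot: [1.901, 2.501, 0.001]
wrist_force: [0.6, 0.4, 0.4]
opening: 0.0559
finger_force: 0.0
```

Emit:
drive_tool --translation '[[0,0,-0.2],[0,0,-0.5],[0,0,-1],[0,0,-1],[0,0,-1]]' --twist '[[0,0,0],[0,0,0],[0,0,0],[0,0,0],[0,0,0]]' --grip '[0.8,1,1,1,1]'

```text
t: 19.25
position: [0.5964, 0.3469, 0.1112]
ee_rot: [1.901, 2.5, 0.004]
wrist_force: [-1.2, -0.5, -0.1]
opening: 0.0853
finger_force: 0.0
```

```bash
python3 - <<'E'
from h import *
s=status.state();print(s["position"],s["opening"])
c=optics.get_calibration("wrist"); im=optics.camera("wrist"); cv2.imwrite("pics/w10.png",im[60:330,100:410,::-1])
blob(c,im,(100,100,40),(125,255,255),.032,proj(c,np.array([.5953,.3467,.032])))
t=optics.camera("top"); c=optics.get_calibration("top"); cv2.imwrite("pics/t10.png",cv2.resize(t[160:310,130:330,::-1],None,fx=4,fy=4,interpolation=2))
blob(c,t,(0,0,160),(179,45,255),.031,proj(c,np.array([.471,.437,.031])))
c2=optics.get_calibration("scene");t=optics.camera("scene");blob(c2,t,(0,0,170),(179,45,255),.031,proj(c2,np.array([.471,.437,.031])))
go([.471,.437,.11],58.4)
E
```

```text
[0.59641634 0.34690509 0.11124383] 0.08534346747320919
rect [596.1 347.4] [34.4 85.3] 16.1 circ [596.  347.3  44.6]
rect [474.  437.5] [65.4 65.2] 88.3 circ [474.4 437.   34. ]
rect [465.8 430.3] [87.2 68.7] 36.2 circ [467.5 427.9  46.5]
shift [ 1.206 -0.953 -0.013] turn [-0.001 -0.    -0.477]
```

View pics/t10.png

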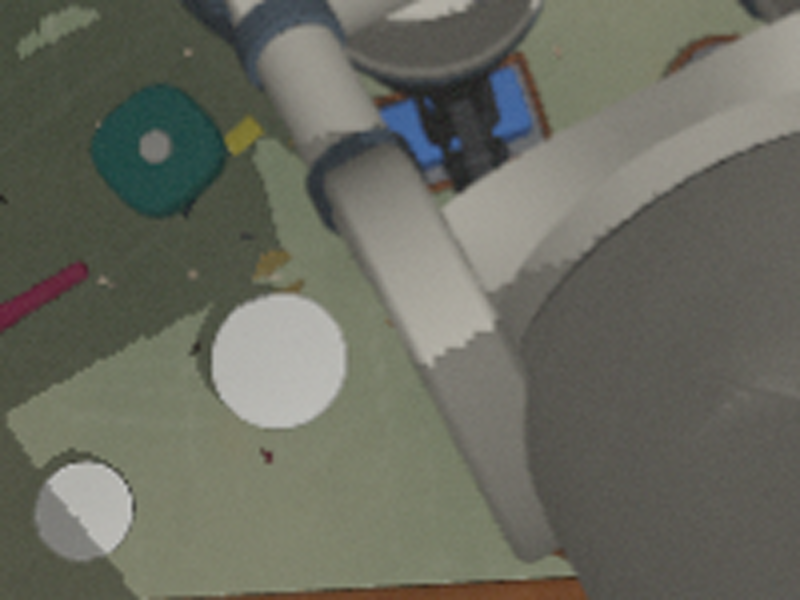

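```bash
python3 - <<'E'
from h import *
go([.4742,.4372,.10],15.5)
E
```

```text
shift [ 1.2   -0.921  0.087] turn [-0.001  0.     0.   ]
```

Emit:
drive_tool --translation '[[0.2,-0.15,0],[0.4,-0.31,0],[0.6,-0.46,0],[0.6,-0.46,0],[0.6,-0.46,0]]' --twist '[[0,0,0],[0,0,0],[0,0,0],[0,0,0],[0,0,0]]' --grip '[1,1,1,1,1]'

```text
t: 19.9
position: [0.5348, 0.3921, 0.1088]
ee_rot: [-1.9, -2.501, 0.002]
wrist_force: [0.8, -0.5, -1.0]
opening: 0.0855
finger_force: 0.0
```

Emit:
drive_tool --translation '[[0.2,-0.15,0],[0.4,-0.31,0],[0.6,-0.46,0],[0.6,-0.46,0],[0.6,-0.46,0]]' --twist '[[0,0,0],[0,0,0],[0,0,0],[0,0,0],[0,0,0]]' --grip '[1,1,1,1,1]'

```text
t: 20.4
position: [0.4755, 0.4373, 0.1094]
ee_rot: [1.901, 2.501, -0.001]
wrist_force: [0.8, -0.3, 0.2]
opening: 0.0851
finger_force: 0.0
```

```bash
python3 - <<'E'
from h import *
s=status.state();print(s["position"],s["opening"])
c=optics.get_calibration("wrist"); im=optics.camera("wrist"); cv2.imwrite("pics/w11.png",im[60:330,100:410,::-1])
g=cv2.cvtColor(im,cv2.COLOR_RGB2HSV)
blob(c,im,(0,0,120),(179,30,255),.031,proj(c,np.array([.4742,.4372,.031])))
go([.4742,.4372,.003],15.5)
E
```

```text
[0.4754651  0.43730042 0.10938909] 0.08512438979134737
rect [476.  437.7] [67.9 68. ] 15.5 circ [475.9 437.8  34.7]
shift [ 0.006 -0.015  1.065] turn [-0.  0. -0.]
```

View pics/w11.png

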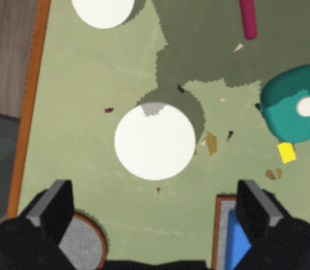

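Emit:
drive_tool --translation '[[0,0,0.3],[0,0,0.5],[0,0,0.7],[0,0,0.7],[0,0,0.7]]' --twist '[[0,0,0],[0,0,0],[0,0,0],[0,0,0],[0,0,0]]' --grip '[1,1,1,1,1]' --force 30

```text
t: 20.95
position: [0.4758, 0.437, 0.0399]
ee_rot: [-1.903, -2.5, 0.001]
wrist_force: [-0.3, -0.1, 0.0]
opening: 0.0849
finger_force: 0.0
```

Emit:
drive_tool --translation '[[0,0,0.15],[0,0,0.25],[0,0,0.33],[0,0,0.38],[0,0,0.38]]' --twist '[[0,0,0],[0,0,0],[0,0,0],[0,0,0],[0,0,0]]' --grip '[1,1,1,1,1]'

```text
t: 21.45
position: [0.4747, 0.4374, 0.001]
ee_rot: [-1.901, -2.501, 0.002]
wrist_force: [-0.5, 0.3, 0.3]
opening: 0.0856
finger_force: 0.0
```

Emit:
drive_tool --translation '[[0,0,0],[0,0,0],[0,0,0],[0,0,0],[0,0,0]]' --twist '[[0,0,0],[0,0,0],[0,0,0],[0,0,0],[0,0,0]]' --grip '[0.95,0.85,0.75,0.7,0.7]'

```text
t: 21.95
position: [0.4753, 0.4379, 0.0026]
ee_rot: [1.901, 2.501, 0.002]
wrist_force: [-0.6, -1.3, 7.7]
opening: 0.0667
finger_force: 31.6
```

Emit:
drive_tool --translation '[[0,0,0],[0,0,0],[0,0,-0.05],[0,0,-0.2],[0,0,-0.4]]' --twist '[[0,0,0],[0,0,0],[0,0,0],[0,0,0],[0,0,0]]' --grip '[0.7,0.7,0.7,0.7,0.7]'

```text
t: 22.45
position: [0.4747, 0.4373, 0.0425]
ee_rot: [-1.901, -2.501, 0.002]
wrist_force: [0.1, 0.1, -0.6]
opening: 0.0663
finger_force: 33.9
```

```bash
python3 - <<'E'
from h import *
s=status.state();print(s["position"],s["opening"],s["finger_force"])
c=optics.get_calibration("wrist"); im=optics.camera("wrist")
z=s["position"][2]+.0305
blob(c,im,(0,0,120),(179,30,255),z,proj(c,np.r_[s["position"][:2],z]))
go([.4147,.2893,.045],15.5)
E
```

```text
[0.47467514 0.43733638 0.04249984] 0.06625346159502488 33.87032130260195
rect [473.6 441.7] [65.3 66.6] 15.5 circ [473.8 440.1  35. ]
shift [-1.274 -0.992  0.008] turn [ 0.002 -0.001  0.   ]
```

Emit:
drive_tool --translation '[[-0.16,-0.12,0],[-0.32,-0.25,0],[-0.48,-0.37,0],[-0.635,-0.495,0],[-0.635,-0.495,0]]' --twist '[[0,0,0],[0,0,0],[0,0,0],[0,0,0],[0,0,0]]' --grip '[0.7,0.7,0.7,0.7,0.7]'

```text
t: 23.0
position: [0.4432, 0.3613, 0.0426]
ee_rot: [-1.902, -2.5, 0.002]
wrist_force: [-0.0, -0.0, -0.5]
opening: 0.0667
finger_force: 33.9
```

Emit:
drive_tool --translation '[[-0.16,-0.12,0],[-0.32,-0.25,0],[-0.48,-0.37,0],[-0.635,-0.495,0],[-0.635,-0.495,0]]' --twist '[[0,0,0],[0,0,0],[0,0,0],[0,0,0],[0,0,0]]' --grip '[0.7,0.7,0.7,0.7,0.7]'

```text
t: 23.5
position: [0.4128, 0.2875, 0.0423]
ee_rot: [-1.902, -2.5, 0.001]
wrist_force: [-0.3, 0.8, -1.7]
opening: 0.0664
finger_force: 33.9
```

```bash
python3 - <<'E'
from h import *
s=status.state();print(s["position"],s["opening"],s["finger_force"])
go([.4147,.2893,.0078],15.5)
E
```

```text
[0.4127849  0.28748133 0.04234423] 0.06640472423855263 33.91211250855122
shift [0.013 0.024 0.345] turn [-0.001  0.    -0.   ]
```

Emit:
drive_tool --translation '[[0.01,0.015,0.1],[0.01,0.015,0.2],[0.01,0.015,0.28],[0.01,0.015,0.33],[0.01,0.015,0.345]]' --twist '[[0,0,0],[0,0,0],[0,0,0],[0,0,0],[0,0,0]]' --grip '[0.7,0.7,0.7,0.7,0.7]'

```text
t: 24.0
position: [0.4145, 0.2903, 0.0066]
ee_rot: [-1.901, -2.501, 0.001]
wrist_force: [-5.6, -0.5, 19.8]
opening: 0.0662
finger_force: 35.4
```

Emit:
drive_tool --translation '[[0,0,0],[0,0,0],[0,0,0],[0,0,0],[0,0,0]]' --twist '[[0,0,0],[0,0,0],[0,0,0],[0,0,0],[0,0,0]]' --grip '[0.75,0.85,0.95,1,1]'

```text
t: 24.5
position: [0.4148, 0.2902, 0.0074]
ee_rot: [1.901, 2.501, 0.0]
wrist_force: [-0.1, 1.0, -0.1]
opening: 0.0859
finger_force: 0.0
```

Emit:
drive_tool --translation '[[0,0,-0.2],[0,0,-0.5],[0,0,-1],[0,0,-1],[0,0,-1]]' --twist '[[0,0,0],[0,0,0],[0,0,0],[0,0,0],[0,0,0]]' --grip '[1,1,1,1,1]'

```text
t: 25.0
position: [0.4153, 0.2904, 0.1084]
ee_rot: [1.901, 2.5, 0.004]
wrist_force: [-0.3, -0.0, -0.1]
opening: 0.0853
finger_force: 0.0
```

Emit:
drive_tool --translation '[[-0.1,0.3,-0.2],[-0.1,0.6,-0.5],[-0.1,0.9,-0.6],[-0.1,0.9,-0.6],[-0.1,0.9,-0.6]]' --twist '[[0,0,0],[0,0,0],[0,0,0],[0,0,0],[0,0,0]]' --grip '[1,1,1,1,1]'

```text
t: 25.5
position: [0.5038, 0.3042, 0.1658]
ee_rot: [-1.901, -2.5, 0.003]
wrist_force: [-0.6, -0.1, -0.5]
opening: 0.0849
finger_force: 0.0
```

```bash
python3 - <<'E'
from h import *
s=status.state();print(s["position"],s["opening"],s["wrist_force"])
c=optics.get_calibration("wrist"); im=optics.camera("wrist"); cv2.imwrite("pics/w12.png",im[:,:,::-1])
print(proj(c,np.array([.4147,.2893,.035])))
blob(c,im,(0,0,150),(179,30,255),.035,proj(c,np.array([.4147,.2893,.035])))
cv2.imwrite("pics/s12.png",cv2.resize(optics.camera("scene")[150:330,150:400,::-1],None,fx=3,fy=3,interpolation=2))
E
```

```text
[0.50378216 0.30422094 0.16584474] 0.08494331155471298 [-0.5747644  -0.09690611 -0.49269064]
[166.43987411 178.15328934]
rect [415.1 290. ] [68.  67.7] 15.4 circ [415.7 290.3  35. ]
```

View pics/s12.png

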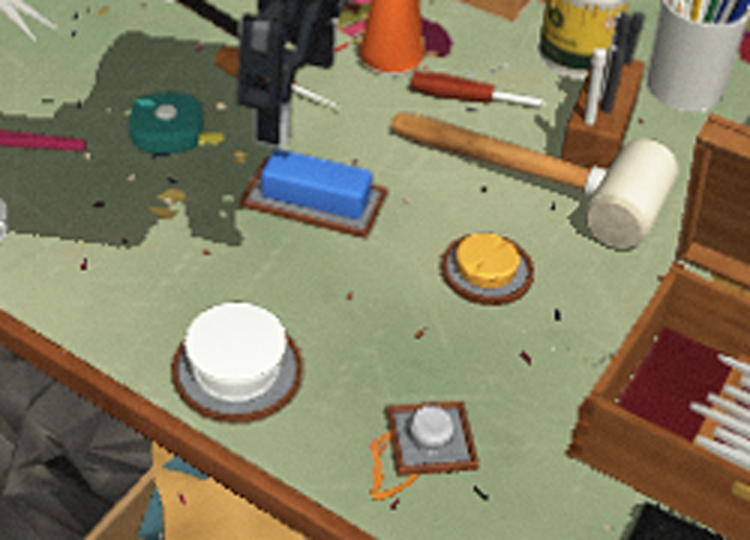

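The picture shows the block at (317,190), the wax at (488,258), the pot at (237,350) and the anvil at (433,427). Each is flat and inside its lip, and the tape and mallet have not moved.

```bash
python3 -c "
from cell import arm; print(arm.close_job())"
```

```text
the job is handed in; nothing more can be done
None
```

The job is handed in at about 26 s: the anvil, beeswax, sanding block and larger pot were taken off in that order and lie flat in the middle of their own trays, to within about 2 mm; the tape measure and mallet were left where they were.

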